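Pack the objective lenses into their case

ROBOT

A 6-joint arm with a two-finger parallel gripper is mounted at the origin on the work surface. World frame = base frame: x ahead of the robot, y to its left, z up, the work surface at z = 0. Lengths are in m, angles in degrees, forces in N, time in s.
With the tool pointing down it reaches from about 0.25 to 0.725 m from the base axis. Payload 9.7 kg.
Tool frame: the origin (TCP) lies at the very end of the fingers, on their centre line; the grasp point (between the pads) lies 19 mm behind it; z points along the fingers, y is the direction in which the jaws open and shut (so a half turn about z gives the same grasp; the last joint's range is limited). The gripper opens to 85 mm and grips with 20 to 120 N. Pads are 22 mm wide; open, the fingers measure 114 mm over their backs; the gripper's body (76 mm by 85 mm) begins 54 mm behind the grasp point. The pads swing forward as they close: fully open they stand 13 mm farther back than shut.
Start: joints at [-65.546, 4.979, 10.078, 95.1, 0, 90], TCP at [0.228, -0.501, 0.231] pointing down, gripper open.
Joint ranges: [-179.16, 179.16], [-48.56, 103.87], [-65.8, 70.77], [-126.05, 130.52], [-82.76, 87.17], [-180, 180]. Speed limits (degrees/s): [127.2, 127.2, 147.25, 180, 180, 180].

INTERFACE

Orientations are given as [roll, pitch, yaw] about the fixed x, y, z axes, in that order (R = Rz(yaw) Ry(pitch) Rx(roll)).
In Python, from workcell import bot gives the robot as it stands.
- The arm moves only by the shell command python3 -m pendant 'ROWS' [FORCE]. ROWS is JSON, a list that holds one entry, the list of rows, each a list of 7 numbers: the shift along the tool's x, y, z in cm, then the turn, a rotation vector about the tool's x, y, z in rad, then the opening in per cent of the stroke, from 0 (shut) to 100 (fully open). In form: [[[dx, dy, dz, ax, ay, az, gripper], ...]]. A call has 1 to 5 rows; each row shifts and turns the pose as measured when the row begins, along the tool's axes as they then stand; what a row does not reach is not made up. A row lasts 1/12 s, in which the tool goes at most 41.7 mm and 7.16 degrees, less where a joint would pass 70% of its speed; a pose out of reach is approached as far as the arm can. A call with a gripper value outside its range is refused whole. The fingers move at their own pace and stop on an object; FORCE is the grip in N (left out, the last holds). Time passes only in rows, so rows that do not move let the fingers close. It gives the time, the measured TCP pose, the force and the opening at its end, in the units of the state.
- bot.get_obs(): the state, without advancing time (a new reading comes with each control period).
- bot.camera(name): name is "scene" or "top"; returns the picture (480x640x3 uint8, red, green, blue); there is no depth.
- bot.get_calibration(name): a dict with "intrinsics" (3x3 intrinsics, pixels), "D" ([k1, k2, p1, p2, k3] as OpenCV has them; the pictures are not rectified), "pose" (4x4, takes a point from camera to world coordinates). Camera axes: x right, y down, z forward; pixel columns grow to the right and rows downward; lengths in m; the calibration is good to about 2 mm. A picture is of the moment at which its call begins. get_calibration takes no time and is no camera call.
- bot.job_done(): hands the job in, once; it reports no verdict.
Trained networks look in the newest picture that a camera, given by its name, has taken for a name from the list of things; names that differ only in an ending like _2 or _b are one class to them, and where a whole thing is asked for, a point or a joint stands for the part that bears it (a point fixed in the world has none). Each returns a list of dicts, best first, with "confidence" (0 to 1); they miss things now and then, are a little off and sometimes report something else, mostly with a low value. They report only what shows in the picture. A call takes as long as a camera call. They do not tell look-alikes from the thing itself.
- bot.masks_of(camera, thing): "pixels" (480x640 bool, what is visible of it) and "extent" ([left, top, right, bottom] in pixels, round what is visible of it).
- bot.mark_of(camera, thing): "uv" ([column, row] in pixels: a listed point, or the origin of a listed thing).
The state is a dict: "time": time; "q": joint angles; "qd": joint speeds; "joint_efforts": joint torques, N m; "ee_pos": TCP position; "tcp_rot": TCP orientation; "wrist_force": force on the tool from outside, world axes, zero at the start; "torque": the same for the moment, N m; "opening": finger opening in m.
Only numpy, scipy, OpenCV 4.12 (cv2) and the standard library are available. Lean on these libraries where they do the work, as an engineer would, in place of code of your own. Each camera call takes 0.05 s, during which the arm holds its last target. There are 200 camera calls.

TASK

Pack the three microscope objectives into the lens case, each standing upright on the floor of its own cup: the shortest in the narrowest cup, the middle one in the middle-sized cup, the longest in the widest cup. Someone has left an eyepiece in the widest cup: take that one out first and stand it upright in the round dish. Leave the other eyepiece standing where it is on the bench, and do not tip any of the optics over.

Things in the scene. Friction and masses are not known exactly. Their poses are not given: they have to be found in the camera images.
- lens_short: the shortest of three microscope objective lenses: bare steel round barrel 22 mm in diameter, 39 mm tall in all, stands upright on its thread, small tapered nose with a tiny front lens (under 12 mm wide) pointing up. The straight barrel to grip runs from 5 to 32 mm above the base; the thread below it is brass, 18 mm across. Origin: centre of its underside, z up along the lens.
- lens_medium: the middle one of three microscope objective lenses: bare steel round barrel 29 mm in diameter, 53 mm tall in all, stands upright on its thread, small tapered nose with a tiny front lens (under 12 mm wide) pointing up. The straight barrel to grip runs from 5 to 46 mm above the base; the thread below it is brass, 25 mm across. Origin: centre of its underside, z up along the lens.
- lens_long: the longest of three microscope objective lenses: bare steel round barrel 36 mm in diameter, 68 mm tall in all, stands upright on its thread, small tapered nose with a tiny front lens (under 12 mm wide) pointing up. The straight barrel to grip runs from 5 to 61 mm above the base; the thread below it is brass, 32 mm across. Origin: centre of its underside, z up along the lens.
- eyepiece_case: a microscope eyepiece, a look-alike of the lenses but no objective: steel tube 30 mm in diameter from 0 to 24 mm above its base, then a wider black head 40 mm in diameter from 24 to 48 mm with a broad flat glass window (26 mm) on top. Stands upright; origin: centre of its underside, z up. This one starts standing in the widest cup of the case and must go to the dish.
- eyepiece_bench: a microscope eyepiece, a look-alike of the lenses but no objective: steel tube 30 mm in diameter from 0 to 24 mm above its base, then a wider black head 40 mm in diameter from 24 to 48 mm with a broad flat glass window (26 mm) on top. Stands upright; origin: centre of its underside, z up. This one starts standing on the bench itself and must stay there.
- cup_narrow: the narrowest of the three round white cups fixed in the lens case: inner diameter 42 mm, outer 48 mm, floor 2 mm thick, rim 10 mm above its own underside (rim 14 mm above the bench). Origin: centre of its underside, which is 4 mm above the bench, so a thing standing in it has its base 6 mm above the bench. The cups sit in a row, centres 80 mm apart; which cup is in which place of the row changes.
- cup_middle: the middle-sized of the three round white cups fixed in the lens case: inner diameter 52 mm, outer 58 mm, floor 2 mm thick, rim 10 mm above its own underside (rim 14 mm above the bench). Origin: centre of its underside, which is 4 mm above the bench, so a thing standing in it has its base 6 mm above the bench. The cups sit in a row, centres 80 mm apart; which cup is in which place of the row changes.
- cup_wide: the widest of the three round white cups fixed in the lens case: inner diameter 64 mm, outer 70 mm, floor 2 mm thick, rim 10 mm above its own underside (rim 14 mm above the bench). Origin: centre of its underside, which is 4 mm above the bench, so a thing standing in it has its base 6 mm above the bench. The cups sit in a row, centres 80 mm apart; which cup is in which place of the row changes.
- case: the lens case: an open black tray fixed to the bench, 256 mm long (its x) by 92 mm (its y), walls 4 mm thick and 14 mm high, floor 4 mm thick, holding the three cups in a row along its x at -80, 0 and +80 mm. Origin: centre of its underside, on the bench.
- dish: the round shallow blue-glazed dish fixed to the bench: outer diameter 96 mm at the rim, flat inner floor about 82 mm across and 3 mm above the bench, rim 12 mm high. Origin: centre of its underside.
Not all that is in view belongs to the job. What is shaped like the eyepiece_case but purple is not meant.

How it is judged (in metres and radians):
At the end, for the whole second after the job is handed in: Shortest, middle and longest objective upright (0.15 rad), at rest on the floor (5 mm) of the narrowest, middle and widest cup, within 14, 15.5, 18.5 mm of its centre; the case's eyepiece likewise in the dish (29 mm); the other eyepiece upright within 15 mm of its start (horizontal distance between lens_short and cup_narrow below 0.014 m and z of lens_short in the frame of cup_narrow below 0.005 m and angle between each of lens_short, lens_medium, lens_long, eyepiece_case, eyepiece_bench's own z axis and vertical below 0.15 rad and linear speed of each of lens_short, lens_medium, lens_long, eyepiece_case below 0.02 m/s and horizontal distance between lens_medium and cup_middle below 0.0155 m and z of lens_medium in the frame of cup_middle below 0.005 m and horizontal distance between lens_long and cup_wide below 0.0185 m and z of lens_long in the frame of cup_wide below 0.005 m and horizontal distance between eyepiece_case and dish below 0.029 m and z of eyepiece_case in the frame of dish below 0.007 m and distance of eyepiece_bench from where it was at the start of the episode below 0.015 m); the robot touches nothing.
It fails at once if one of the lenses or eyepieces is tipped over (more than 0.7 rad) (angle between any of lens_short, lens_medium, lens_long, eyepiece_case, eyepiece_bench's own z axis and vertical above 0.7 rad).
It fails at once if the eyepiece standing on the bench is moved by more than 15 mm (distance of eyepiece_bench from where it was at the start of the episode above 0.015 m).
It also fails if it takes over 104 s, if anything falls off the work surface, if the arm or the gripper's body presses on something with over 40 N, if the wrist force passes 120 N, or if a joint passes its speed limit or range.

## Working session

There is one attempt and no reset: what is moved stays moved. The work goes in short steps, Python scripts to look and compute and a shell command to move; the robot and the scene stay as the last step left them, time stands still between calls to the robot, and variables do not carry over. Pictures are saved under pics/ and viewed, about 12 in all and at most 16, crops included, and the job is handed in when it is done.

```bash
mkdir -p pics; ls; python3 - <<'E'
from workcell import bot
import cv2
print(bot.get_obs())
for n in("top","scene"):
    cv2.imwrite(f"pics/{n}0.png",bot.camera(n)[:,:,::-1]); c=bot.get_calibration(n); print(n,c)
E
```

```text
pics
{'time': 0.0, 'q': array([-6.55489876e+01,  5.01185935e+00,  1.00322232e+01,  9.50994508e+01,
       -1.06158757e-03,  9.00018437e+01]), 'qd': array([ 0.02546089, -0.00451552, -0.05351692,  0.02203501,  0.0330263 ,
       -0.03482485]), 'joint_efforts': array([ 4.95183958e-04, -5.20389819e+01,  4.64805400e+01,  1.63322745e-02,
        1.36851977e-04, -2.29417441e-05]), 'ee_pos': array([ 0.22754864, -0.50045612,  0.23055581]), 'tcp_rot': array([-1.79920913e+02,  1.06413142e-03,  2.44491702e+01]), 'wrist_force': array([ 0.61221254, -0.05035463,  0.47303734]), 'torque': array([0.00630227, 0.00645288, 0.04098271]), 'opening': 0.08516761039540759}
top {'intrinsics': array([[614.56674736,   0.        , 315.64539163],
       [  0.        , 614.56674736, 232.02201334],
       [  0.        ,   0.        ,   1.        ]]), 'D': array([0.03048773, 0.        , 0.        , 0.        , 0.        ]), 'pose': array([[-0.00702634, -0.98490901,  0.17293023,  0.24762766],
       [-0.99995952,  0.00594838, -0.00675096,  0.004548  ],
       [ 0.00562042, -0.17297066, -0.98491094,  1.42411782],
       [ 0.        ,  0.        ,  0.        ,  1.        ]])}
scene {'intrinsics': array([[581.13913893,   0.        , 328.72262117],
       [  0.        , 581.13913893, 244.70337202],
       [  0.        ,   0.        ,   1.        ]]), 'D': array([0.01495999, 0.        , 0.        , 0.        , 0.        ]), 'pose': array([[-0.1135877 ,  0.56223527, -0.81913939,  1.47905358],
       [ 0.99351812,  0.06794985, -0.09112935,  0.0906263 ],
       [ 0.00442426, -0.824181  , -0.56630919,  0.71488145],
       [ 0.        ,  0.        ,  0.        ,  1.        ]])}
```

View pics/top0.png

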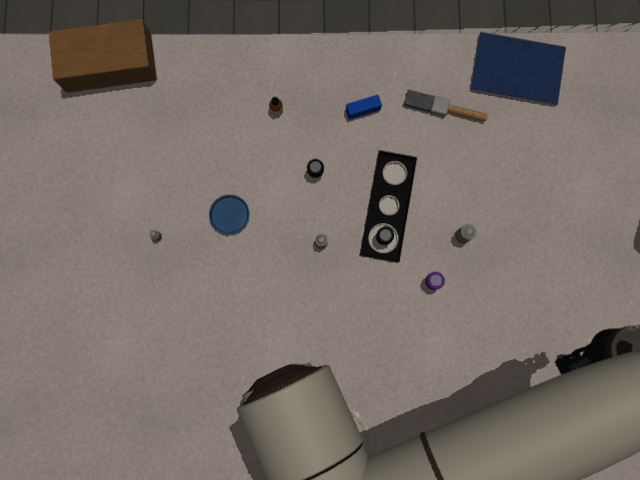

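View pics/scene0.png

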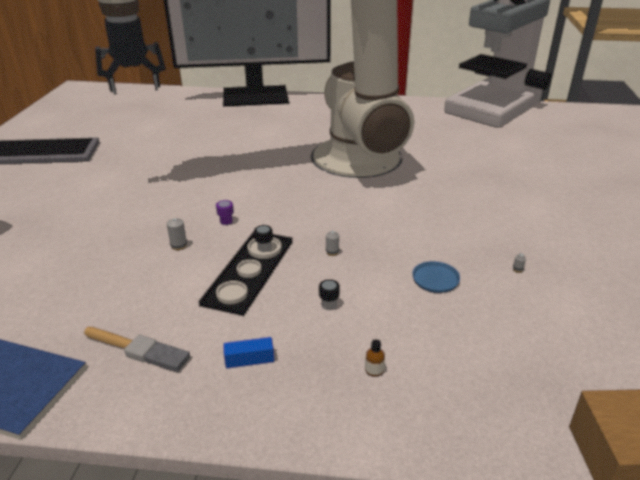

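The top view shows the dish at (229,215) and the lenses at short (155,236), medium (321,242) and long (466,233). The case's cups are at (395,173), (389,205) narrow, and (384,238) wide, which holds the eyepiece. The bench eyepiece is at (315,168) and the purple decoy at (435,281). Next I'll localise each one by fitting model silhouettes in both cameras.

```bash
cat > h.py <<'E'
from workcell import bot
import numpy as np, cv2
from scipy.optimize import least_squares
C={n:bot.get_calibration(n) for n in("top","scene")}
def proj(n,P):
    c=C[n];T=np.linalg.inv(c["pose"])
    return cv2.projectPoints(np.asarray(P,float).reshape(-1,3),cv2.Rodrigues(T[:3,:3])[0],T[:3,3],c["intrinsics"],c["D"])[0][:,0]
def ray(n,uv,z):
    c=C[n];u=cv2.undistortPoints(np.float64([[uv]]),c["intrinsics"],c["D"])[0,0]
    d=c["pose"][:3,:3]@[u[0],u[1],1];o=c["pose"][:3,3]
    return (o+d*(z-o[2])/d[2])[:2]
L={"lens_short":[(0,9),(5,9),(5,11),(32,11),(39,6)],"lens_medium":[(0,12.5),(5,12.5),(5,14.5),(46,14.5),(53,6)],
"lens_long":[(0,16),(5,16),(5,18),(61,18),(68,6)],"eyepiece":[(0,15),(24,15),(24,20),(48,20)],
"dish":[(0,41),(12,48)],"cup_narrow":[(10,24)],"cup_middle":[(10,29)],"cup_wide":[(10,35)]}
A=np.linspace(0,2*np.pi,40)
def sil(n,k,x,y,z0):
    m=np.zeros((480*4,640*4),np.uint8)
    for (a,b) in (list(zip(L[k],L[k][1:])) or [(L[k][0],)*2]):
        P=[[x+r/1e3*np.cos(t),y+r/1e3*np.sin(t),z0+h/1e3] for h,r in (a,b) for t in A]
        cv2.fillPoly(m,[cv2.convexHull(np.round(proj(n,P)*4+1.5).astype(np.int32))],1)
    v,u=np.nonzero(m);return np.array([(u.min()+u.max())/2,(v.min()+v.max())/2])/4-.375, len(u)/16
def fit(k,z0,obs):  # obs: {cam:bbox centre px}
    x,y=ray(*list(obs.items())[0],z0+.02)
    p=np.array([x,y])
    f=lambda p:np.concatenate([sil(n,k,*p,z0)[0]-obs[n] for n in obs])
    s=least_squares(f,p,diff_step=.01)
    return s.x,s.fun
E
python3 - <<'E'
from h import *
for n in C: bot.camera(n)
for k in ["lens_short","lens_medium","lens_long","eyepiece_case","eyepiece_bench","dish","case","cup_narrow","cup_middle","cup_wide"]:
  for n in C:
    for d in bot.masks_of(n,k)[:4]:
        v,u=np.nonzero(d["pixels"]); print(k,n,round(d["confidence"],2),d["extent"],(u.mean().round(1),v.mean().round(1)),len(u))
E
```

```text
lens_short top 0.46 [150.5, 233.0, 165.4, 241.0] (np.float64(155.4), np.float64(235.6)) 95
lens_short scene 0.67 [513.2, 254.6, 525.4, 274.7] (np.float64(519.3), np.float64(262.1)) 186
lens_medium top 0.54 [317.4, 237.0, 328.7, 251.5] (np.float64(320.8), np.float64(241.2)) 155
lens_medium scene 0.8 [327.6, 228.7, 338.2, 253.7] (np.float64(331.5), np.float64(242.7)) 282
lens_long top 0.61 [456.2, 223.8, 476.0, 243.3] (np.float64(465.6), np.float64(233.4)) 286
lens_long scene 0.57 [166.4, 219.3, 188.5, 252.2] (np.float64(176.1), np.float64(233.8)) 527
eyepiece_case top 0.78 [378.1, 226.1, 393.5, 246.1] (np.float64(384.6), np.float64(236.0)) 258
eyepiece_case top 0.67 [427.5, 273.8, 442.9, 288.8] (np.float64(434.1), np.float64(280.5)) 268
eyepiece_case scene 0.7 [213.7, 200.5, 234.1, 219.7] (np.float64(224.7), np.float64(211.3)) 375
eyepiece_case scene 0.66 [253.2, 225.3, 271.5, 252.6] (np.float64(263.0), np.float64(237.2)) 421
eyepiece_bench top 0.75 [306.2, 153.8, 320.6, 180.3] (np.float64(314.9), np.float64(168.0)) 281
eyepiece_bench scene 0.57 [319.1, 276.7, 340.2, 308.9] (np.float6
[... 324 characters left out ...]
 413.8, 261.2] (np.float64(388.4), np.float64(203.7)) 2758
case scene 0.84 [201.8, 230.1, 293.4, 317.9] (np.float64(243.7), np.float64(277.4)) 2574
cup_narrow top 0.55 [376.7, 193.9, 397.6, 218.0] (np.float64(388.5), np.float64(205.6)) 324
cup_narrow scene 0.67 [238.9, 261.5, 258.9, 277.9] (np.float64(248.6), np.float64(267.5)) 293
cup_middle top 0.7 [381.6, 162.9, 406.4, 186.6] (np.float64(394.3), np.float64(172.3)) 449
cup_middle scene 0.71 [218.6, 282.3, 248.4, 304.8] (np.float64(231.0), np.float64(291.9)) 527
cup_wide top 0.57 [369.2, 225.1, 396.3, 254.0] (np.float64(381.0), np.float64(240.2)) 414
cup_wide scene 0.57 [247.1, 239.7, 280.1, 260.1] (np.float64(264.1), np.float64(249.1)) 329
```

```bash
sed -i 's#return np.array(\[(u.min.*#return np.array([u.mean(),v.mean()])/4-.375, len(u)/16#' h.py
python3 - <<'E'
from h import *
O={"lens_short":(0,(155.4,235.6),(519.3,262.1)),"lens_medium":(0,(320.8,241.2),(331.5,242.7)),"lens_long":(0,(465.6,233.4),(176.1,233.8)),
"eyepiece c":(.006,(384.6,236),(263,237.2)),"eyepiece b":(0,(314.9,168),(328.5,292.9)),"eyepiece purple":(0,(434.1,280.5),(224.7,211.3)),"dish":(0,(228.6,213.7),(435.4,276.3)),
"cup_narrow":(.004,(388.5,205.6),(248.6,267.5)),"cup_middle":(.004,(394.3,172.3),(231,291.9))}
for k,(z,t,s) in O.items():
    kk=k.split()[0]
    for o in ({"top":t,"scene":s},{"top":t},{"scene":s}):
        p,r=fit(kk,z,o); print(k,list(o),(p*1e3).round(1),r.round(2),"reach",np.hypot(*p).round(3),"yaw",np.degrees(np.arctan2(p[1],p[0])).round(1))
E
```

```text
lens_short ['top', 'scene'] [488.3 367.7] [-1.08 -0.03 -0.9   0.3 ] reach 0.611 yaw 37.0
lens_short ['top'] [488.1 365.2] [ 0.01 -0.  ] reach 0.61 yaw 36.8
lens_short ['scene'] [487.1 369.7] [-0.01  0.  ] reach 0.612 yaw 37.2
lens_medium ['top', 'scene'] [471.7 -16.2] [-0.22 -0.14 -0.31 -0.21] reach 0.472 yaw -2.0
lens_medium ['top'] [471.5 -16.7] [-0.01 -0.01] reach 0.472 yaw -2.0
lens_medium ['scene'] [472.4 -15.5] [-0.01 -0.  ] reach 0.473 yaw -1.9
lens_long ['top', 'scene'] [ 486.8 -347.8] [-0.41 -0.27 -0.35 -0.7 ] reach 0.598 yaw -35.5
lens_long ['top'] [ 486.3 -348.7] [0.   0.01] reach 0.598 yaw -35.6
lens_long ['scene'] [ 489.3 -346.2] [-0.  0.] reach 0.599 yaw -35.3
eyepiece c ['top', 'scene'] [ 480.5 -160.9] [-0.45 -0.21 -0.44 -0.57] reach 0.507 yaw -18.5
eyepiece c ['top'] [ 480. -162.] [ 0. -0.] reach 0.507 yaw -18.7
eyepiece c ['scene'] [ 482.5 -159.7] [-0.01  0.01] reach 0.508 yaw -18.3
eyepiece b ['top', 'scene'] [643.1  -3.4] [-0.39  0.07 -0.58 -0.03] reach 0.643 yaw -0.3
eyepiece b ['top'] [643.3  -4.3] [ 0. -0.] reach 0.643 yaw -0.4
eyepiece b ['scene'] [6.431e+02 1.
[... 256 characters left out ...]
01 -0.  ] reach 0.466 yaw -35.4
dish ['top', 'scene'] [541.1 199.4] [-0.45 -0.17 -0.31 -0.25] reach 0.577 yaw 20.2
dish ['top'] [540.6 198.4] [0.   0.01] reach 0.576 yaw 20.2
dish ['scene'] [541.8 200. ] [-0.  0.] reach 0.578 yaw 20.3
cup_narrow ['top', 'scene'] [ 559.6 -175.2] [-0.65 -0.95 -0.43 -1.54] reach 0.586 yaw -17.4
cup_narrow ['top'] [ 557.3 -176.6] [-0.01  0.01] reach 0.585 yaw -17.6
cup_narrow ['scene'] [ 564.7 -173. ] [-0.  0.] reach 0.591 yaw -17.0
cup_middle ['top', 'scene'] [ 640.3 -190.7] [-0.79 -0.97 -0.5  -1.41] reach 0.668 yaw -16.6
cup_middle ['top'] [ 638.  -192.6] [ 0.01 -0.01] reach 0.666 yaw -16.8
cup_middle ['scene'] [ 644.4 -188.7] [0.01 0.01] reach 0.671 yaw -16.3
```

```bash
cat > go.py <<'E'
import sys
from workcell import bot
import numpy as np
from scipy.spatial.transform import Rotation as R
o=bot.get_obs();r=R.from_euler("xyz",o["tcp_rot"],degrees=True)
t=np.array([float(v) for v in sys.argv[1:4]])/1e3
d=r.inv().apply(t-o["ee_pos"])*100
a=(r.inv()*R.from_euler("xyz",[180,0,-11],degrees=True)).as_rotvec()
print("t",round(o["time"],2),"at",(o["ee_pos"]*1e3).round(1),"delta cm",d.round(2),"rot",a.round(3),"open",round(o["opening"]*1e3,1),"F",o["wrist_force"].round(1))
E
python3 -m pendant '[[[0,0,0,0,0,0.124,100],[0,0,0,0,0,0.124,100],[0,0,0,0,0,0.124,100],[0,0,0,0,0,0.124,100],[0,0,0,0,0,0.124,100]]]' 40
python3 go.py 480 -161 150
```

```text
time: 1.62
ee_pos: [0.2277, -0.5007, 0.2313]
tcp_rot: [180.0, -0.0, -11.5]
wrist_force: [0.8, 0.7, -0.1]
opening: 0.0852
t 1.62 at [ 227.7 -500.7  231.3] delta cm [ 17.97 -38.31   8.13] rot [ 0.    -0.    -0.008] open 85.2 F [ 0.8  0.7 -0.1]
```

```bash
python3 -m pendant '[[[1.75,-3.6,0,0,0,0,100],[1.75,-3.6,0,0,0,0,100],[1.75,-3.6,0.5,0,0,0,100],[1.75,-3.6,0.5,0,0,0,100],[1.75,-3.6,0.5,0,0,0,100]]]' >/dev/null
python3 -m pendant '[[[1.75,-3.6,0.5,0,0,0,100],[1.75,-3.6,0.5,0,0,0,100],[1.75,-3.6,0.5,0,0,0,100],[1.75,-3.6,0.5,0,0,0,100],[0,0,0,0,0,0,100]]]'
python3 go.py 480 -161 110
```

```text
time: 2.45
ee_pos: [0.4556, -0.2076, 0.1938]
tcp_rot: [179.9, -0.1, -12.5]
wrist_force: [0.5, -0.9, 0.1]
opening: 0.0855
t 2.45 at [ 455.6 -207.6  193.8] delta cm [ 1.36 -5.09  8.38] rot [ 0.001 -0.002 -0.026] open 85.5 F [ 0.5 -0.9  0.1]
```

```bash
python3 -m pendant '[[[0.7,-2.5,1,0,0,-0.026,100],[0.66,-2.6,1,0,0,0,100],[0,0,3,0,0,0,100],[0,0,3,0,0,0,100],[0,0,0,0,0,0,100]]]' >/dev/null
python3 go.py 480 -161 24
```

```text
t 2.87 at [ 482.9 -155.7  112.7] delta cm [-0.25  0.56  8.87] rot [ 0.002 -0.006  0.008] open 85.4 F [-1.  -0.4 -1. ]
```

```bash
python3 -m pendant '[[[-0.25,0.55,1,0,0,0.008,100],[0,0,2,0,0,0,100],[0,0,2,0,0,0,100],[0,0,0,0,0,0,100]]]' >/dev/null
python3 go.py 480 -161 24
```

```text
t 3.2 at [ 479.9 -162.1   65.3] delta cm [-0.04 -0.12  4.13] rot [ 0.002 -0.008 -0.001] open 85.3 F [-0.7  0.2 -1. ]
```

```bash
python3 -m pendant '[[[0,-0.1,2,0,-0.008,0,100],[0,0,2,0,0,0,100],[0,0,0,0,0,0,100],[0,0,0.1,0,0,0,100]]]' >/dev/null
python3 go.py 480 -161 24
python3 -m pendant '[[[0,0,0,0,0,0,40],[0,0,0,0,0,0,40],[0,0,0,0,0,0,40],[0,0,0,0,0,0,40],[0,0,0,0,0,0,40]]]' 40 >/dev/null
python3 go.py 480 -161 24
python3 -m pendant '[[[0,0,0,0,0,0,20],[0,0,0,0,0,0,20],[0,0,0,0,0,0,20],[0,0,0,0,0,0,20],[0,0,0,0,0,0,20]]]' 40 >/dev/null
python3 go.py 480 -161 24
```

```text
t 3.53 at [ 482.5 -163.6   31.3] delta cm [-0.3  -0.21  0.72] rot [ 0.003 -0.006 -0.003] open 85.4 F [ 0.5 -1.2  1. ]
t 3.95 at [ 485.2 -165.1   38.5] delta cm [-0.61 -0.3   1.44] rot [ 0.004 -0.013 -0.004] open 38.5 F [ 0.4  0.  -0.1]
t 4.37 at [ 485.2 -164.9   38.9] delta cm [-0.61 -0.29  1.48] rot [ 0.004 -0.014 -0.003] open 38.7 F [-0.1  0.8 -1.7]
```

```bash
python3 -m pendant '[[[0,0,0,0,0,0,60],[0,0,0,0,0,0,90],[0,0,0,0,0,0,90],[0,0,0,0,0,0,90],[0,0,0,0,0,0,90]]]' >/dev/null
python3 go.py 480 -161 24
python3 -m pendant '[[[-0.6,-0.3,0.4,0,-0.014,0,90],[0,0,0.5,0,0,0,90],[0,0,0,0,0,0,90],[0,0,0,0,0,0,90]]]' >/dev/null
python3 go.py 480 -161 24
python3 -m pendant '[[[0,0,0,0,0,0,90],[0,0,0,0,0,0,90]]]' >/dev/null
python3 go.py 480 -161 24
```

```text
t 4.78 at [ 485.1 -164.9   38.8] delta cm [-0.6  -0.29  1.47] rot [ 0.004 -0.013 -0.003] open 77.1 F [-0.4 -0.1  0.1]
t 5.12 at [ 479.2 -160.4   28.7] delta cm [0.09 0.05 0.47] rot [ 0.004  0.002 -0.003] open 76.9 F [-0.5  0.9  0.7]
t 5.28 at [ 479.  -160.2   28.3] delta cm [0.11 0.05 0.43] rot [ 0.004  0.003 -0.003] open 76.8 F [0.1 1.  0.6]
```

```bash
python3 -m pendant '[[[0.1,0.05,0.3,0,0,0,90],[0,0,0,0,0,0,90]]]' >/dev/null
python3 go.py 480 -161 24
python3 -m pendant '[[[0,0,0,0,0,0,30],[0,0,0,0,0,0,30],[0,0,0,0,0,0,30],[0,0,0,0,0,0,30],[0,0,0,0,0,0,30]]]' 40 >/dev/null
python3 -m pendant '[[[0,0,0,0,0,0,30],[0,0,0,0,0,0,30],[0,0,0,0,0,0,30]]]' 40 >/dev/null
python3 go.py 480 -161 24
```

```text
t 5.45 at [ 480.1 -161.    25.3] delta cm [-0.01 -0.    0.13] rot [ 0.004  0.002 -0.003] open 76.9 F [-0.3 -0.5 -0. ]
t 6.12 at [ 480.4 -161.2   25.5] delta cm [-0.04 -0.01  0.15] rot [ 0.004  0.002 -0.003] open 38.9 F [ 0.5 -1.3 -0. ]
```

```bash
python3 -m pendant '[[[0,0,-0.7,0,0,0,30],[0,0,-1.5,0,0,0,30],[0,0,-2.5,0,0,0,30],[0,0,-3,0,0,0,30],[0,0,-3,0,0,0,30]]]' >/dev/null
python3 go.py 540.5 199 110
python3 - <<'E'
from h import *
a=bot.camera("scene")
cv2.imwrite("pics/s1.png",cv2.resize(a[130:330,150:460,::-1],None,fx=2.5,fy=2.5))
E
```

```text
t 6.53 at [ 476.4 -159.4  130.2] delta cm [ -0.65 -36.41   1.92] rot [ 0.003  0.015 -0.004] open 38.7 F [ 0.7 -0.5 -1.3]
```

View pics/s1.png

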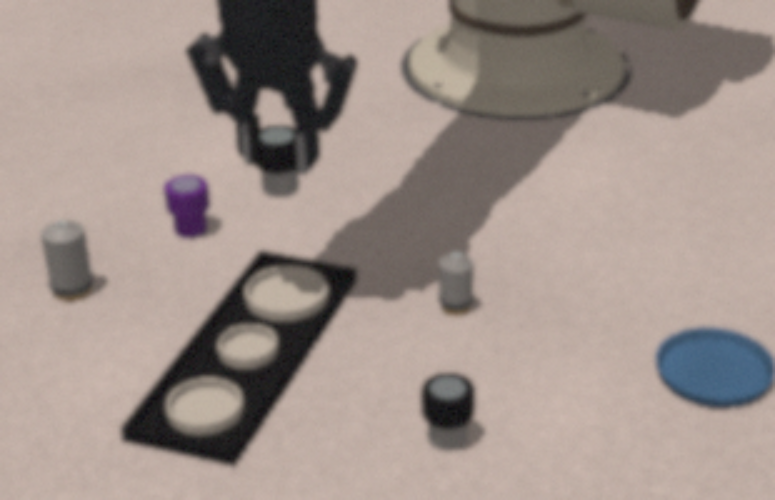

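The eyepiece is held upright at crop (280,160), and the now-empty wide cup is visible at (288,290). Next I'll carry the eyepiece to the dish.

```bash
python3 -m pendant '[[[0,-1.5,0,0,0.01,0,30],[0,-3,0,0,0,0,30],[0,-3.6,0,0,0,0,30],[0,-3.6,0,0,0,0,30],[0,-3.6,0,0,0,0,30]]]' >/dev/null
python3 -m pendant '[[[0,-3.6,0,0,0,0,30],[0,-3.6,0,0,0,0,30],[0,-3.6,0,0,0,0,30],[0,-2.5,0,0,0,0,30],[0,-1.5,0,0,0,0,30]]]' >/dev/null
python3 go.py 540.5 199 80
```

```text
t 7.42 at [509.3  20.2 153.8] delta cm [  2.86 -17.18   8.99] rot [-0.091 -0.005  0.183] open 38.8 F [ 1.   0.2 -0.7]
```

```bash
python3 -m pendant '[[[0,-0.5,0,-0.03,0,0.06,30],[0,-1,0,-0.03,0,0.06,30],[0,-1,0.3,-0.03,0,0.06,30],[0,-1.5,0.3,0,0,0,30],[0,-1.5,0,0,0,0,30]]]' >/dev/null
python3 go.py 540.5 199 80
python3 -m pendant '[[[0.3,-2,0.4,0,0,0,30],[0.3,-2,0.5,0,0,0,30],[0.3,-2,0.5,0,0,0,30],[0.3,-1.5,0.5,0,0,0,30],[0,0,0,0,0,0,30]]]' >/dev/null
python3 go.py 540.5 199 80
```

```text
t 7.83 at [506.7 -16.1 152. ] delta cm [  1.93 -21.19   8.58] rot [-0.064  0.003  0.125] open 38.9 F [-0.3 -0.2 -0.4]
t 8.25 at [522.1  24.6 137.2] delta cm [  1.75 -16.81   7.38] rot [-0.097  0.009  0.187] open 38.6 F [ 0.4  0.5 -1.1]
```

```bash
python3 - <<'E'
from h import *
o=bot.get_obs();print(o["q"].round(1),o["joint_efforts"].round(1),o["qd"].round(1),o["wrist_force"],o["torque"])
cv2.imwrite("pics/s2.png",bot.camera("scene")[:,:,::-1])
E
```

```text
[ -0.3   0.3  -5.4  84.4   5.6 179.9] [  0.  -48.4  48.3  -0.2   0.5  -0. ] [ 0.5  0.1  0.3  0.4 -0.4  0. ] [ 0.37122984  0.4829279  -1.12506588] [-0.14772516 -0.02740222  0.0001985 ]
```

View pics/s2.png

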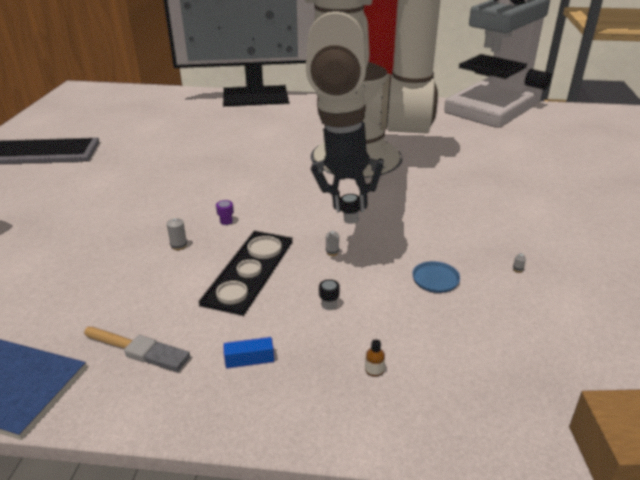

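The picture shows the eyepiece still held at about (349,203), with nothing obstructing it. The cause was joint 6 sitting at its 180° limit. I'll use the equivalent grasp at yaw 169, where q6 is mid-range, which means turning the tool half round the other way.

```bash
sed -i 's/180,0,-11/180,0,169/' go.py
python3 -m pendant '[[[0,0,0,-0.05,0,-0.1,30],[0,0,0,0,0,-0.12,30],[0,0,0,0,0,-0.12,30],[0,0,0,0,0,-0.12,30],[0,0,0,0,0,-0.12,30]]]' >/dev/null
python3 -m pendant '[[[0,0,0,0,0,-0.12,30],[0,0,0,0,0,-0.12,30],[0,0,0,0,0,-0.12,30],[0,0,0,0,0,-0.12,30],[0,0,0,0,0,-0.12,30]]]' >/dev/null
python3 go.py 540.5 199 80
python3 -m pendant '[[[0,0,0,0,0,-0.12,30],[0,0,0,0,0,-0.12,30],[0,0,0,0,0,-0.12,30],[0,0,0,0,0,-0.12,30],[0,0,0,0,0,-0.12,30]]]' >/dev/null
python3 -m pendant '[[[0,0,0,0,0,-0.12,30],[0,0,0,0,0,-0.12,30],[0,0,0,0,0,-0.12,30],[0,0,0,0,0,-0.12,30],[0,0,0,0,0,-0.12,30]]]' >/dev/null
python3 go.py 540.5 199 80
```

```text
t 9.13 at [521.5  25.2 137.4] delta cm [16.72 -4.13  6.48] rot [ 0.025 -0.041 -1.731] open 38.8 F [ 0.1  0.1 -1.4]
t 9.97 at [521.2  25.3 138.2] delta cm [ 9.16 14.59  6.53] rot [ 0.038 -0.016 -0.481] open 38.8 F [ 1.2  0.8 -0. ]
```

```bash
python3 -m pendant '[[[0,0,0,0.02,-0.01,-0.12,30],[0,0,0,0.02,-0.01,-0.12,30],[0,0,0,0,0,-0.12,30],[0,0,0,0,0,-0.12,30],[0,0,0,0,0,0,30]]]' >/dev/null
python3 go.py 540.5 199 80
```

```text
t 10.38 at [521.1  25.1 138.7] delta cm [ 1.02 17.5   5.76] rot [-0.006 -0.001  0.022] open 39.0 F [-0.5 -0.3 -0. ]
```

```bash
python3 -m pendant '[[[0.1,1.5,0,0,0,0.02,30],[0.2,3,0,0,0,0,30],[0.2,3,0.5,0,0,0,30],[0.2,3,1,0,0,0,30],[0.2,3,1,0,0,0,30]]]' >/dev/null
python3 -m pendant '[[[0,2.5,1,0,0,0,30],[0,1.5,0.5,0,0,0,30],[0,0,0,0,0,0,30],[0,0,0,0,0,0,30]]]' >/dev/null
python3 go.py 540.5 199 50
```

```text
t 11.13 at [548.6 205.   96.9] delta cm [ 0.66 -0.74  4.69] rot [-0.006  0.001 -0.04 ] open 39.0 F [ 0.1  0.6 -1. ]
```

```bash
python3 -m pendant '[[[0.4,-0.4,1.2,0,0,-0.03,30],[0.2,-0.2,1.3,0,0,0,30],[0,0,1,0,0,0,30],[0,0,0.5,0,0,0,30],[0,0,0,0,0,0,30]]]' >/dev/null
python3 go.py 540.5 199 24
```

```text
t 11.55 at [541.9 197.3  57.5] delta cm [0.18 0.16 3.35] rot [-0.006  0.004 -0.021] open 38.8 F [ 0.3  0.5 -0.6]
```

```bash
python3 -m pendant '[[[0.15,0.15,0.8,0,0,0,30],[0,0,1,0,0,0,30],[0,0,0.8,0,0,0,30],[0,0,0,0,0,0,30],[0,0,0,0,0,0,30]]]' >/dev/null
python3 go.py 540.5 199 23.5
```

```text
t 11.97 at [541.7 198.3  30.3] delta cm [0.14 0.05 0.67] rot [-0.005  0.005 -0.024] open 39.0 F [ 0.3  0.1 -1.1]
```

```bash
python3 -m pendant '[[[0.1,0.05,0.4,0,0,0,30],[0,0,0.2,0,0,0,30],[0,0,0,0,0,0,30],[0,0,0,0,0,0,30]]]' >/dev/null
python3 go.py 540.5 199 23.5
```

```text
t 12.3 at [541.  199.3  24. ] delta cm [ 0.04 -0.04  0.05] rot [-0.005  0.006 -0.024] open 38.6 F [-0.8 -0.2 -0.4]
```

```bash
python3 -m pendant '[[[0,0,0.1,0,0,0,30],[0,0,0,0,0,0,30]]]' >/dev/null
python3 go.py 540.5 199 23
python3 -m pendant '[[[0,0,0,0,0,0,50],[0,0,0,0,0,0,60],[0,0,0,0,0,0,80],[0,0,0,0,0,0,100],[0,0,-0.5,0,0,0,100]]]' >/dev/null
python3 -m pendant '[[[0,0,-2,0,0,0,100],[0,0,-3,0,0,0,100],[0,0,-3,0,0,0,100],[0,0,-1,0,0,0,100],[0,0,0,0,0,0,100]]]' >/dev/null
python3 go.py 487 -348 120
python3 - <<'E'
from h import *
a=bot.camera("scene");cv2.imwrite("pics/s3.png",cv2.resize(a[130:330,300:560,::-1],None,fx=2.5,fy=2.5))
E
```

```text
t 12.47 at [541.2 199.4  23.3] delta cm [ 0.06 -0.06  0.03] rot [-0.005  0.006 -0.024] open 38.7 F [ 0.3  0.  -0.8]
t 13.3 at [539.8 199.6 123.1] delta cm [ -6.57 -54.62   0.63] rot [-0.005  0.005 -0.024] open 85.4 F [ 0.4 -0.1 -0.1]
```

View pics/s3.png

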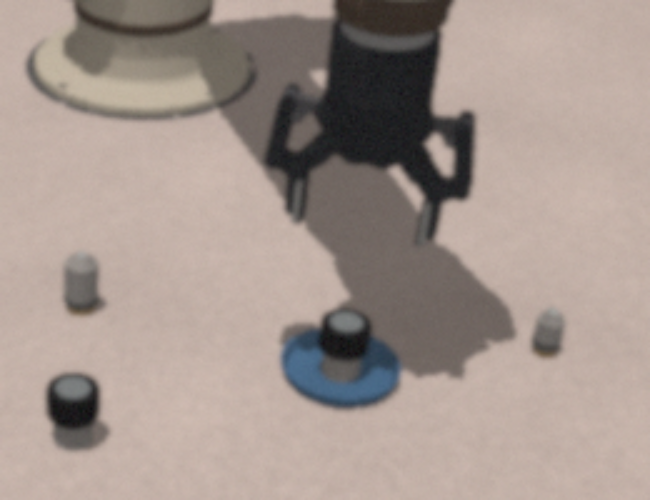

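The eyepiece stands upright near the dish centre, at crop (345,345). The short lens is the nearest, so it goes next.

```bash
python3 -m pendant '[[[1,1.8,0,0,0,0,100],[1.5,2.8,0,0,0,0,100],[1.5,2.8,0,0,0,0,100],[1.5,2.8,0.5,0,0,0,100],[1.3,2.4,0.5,0,0,0,100]]]' >/dev/null
python3 -m pendant '[[[0.8,1.5,0.5,0,0,-0.02,100],[0.3,0.6,0.5,0,0,0,100],[0,0,0,0,0,0,100],[0,0,0,0,0,0,100]]]' >/dev/null
python3 go.py 488 367 70
```

```text
t 14.1 at [489.7 363.1  87.9] delta cm [0.23 0.37 1.79] rot [-0.015 -0.003 -0.007] open 85.1 F [ 0.1 -0.2 -0.2]
```

```bash
python3 -m pendant '[[[0.2,0.35,1,-0.01,0,0,100],[0,0,2,0,0,0,100],[0,0,2,0,0,0,100],[0,0,1,0,0,0,100],[0,0,0,0,0,0,100]]]' >/dev/null
python3 -m pendant '[[[0,0,0,0,0,0,100]]]' >/dev/null
python3 go.py 488 367 11
```

```text
t 14.6 at [490.7 360.2  26.1] delta cm [0.41 0.62 1.5 ] rot [-0.005 -0.003 -0.016] open 85.3 F [0.4 0.5 0.7]
```

```bash
python3 -m pendant '[[[0.35,0.55,0.6,0,0,-0.01,100],[0,0,0.5,0,0,0,100],[0,0,0,0,0,0,100],[0,0,0,0,0,0,100]]]' >/dev/null
python3 go.py 488 367 11
```

```text
t 14.93 at [490.  366.7  17.2] delta cm [ 0.2  -0.01  0.62] rot [-0.003  0.    -0.007] open 85.8 F [-0.2 -0.7 -0.1]
```

```bash
python3 -m pendant '[[[0.2,0,0.5,0,0,0,100],[0,0,0,0,0,0,100],[0,0,0,0,0,0,100]]]' >/dev/null
python3 go.py 488 367 11
python3 -m pendant '[[[0,0,0,0,0,0,50],[0,0,0,0,0,0,40],[0,0,0,0,0,0,30],[0,0,0,0,0,0,20],[0,0,0,0,0,0,10]]]' 40 >/dev/null
python3 -m pendant '[[[0,0,0,0,0,0,10],[0,0,0,0,0,0,10],[0,0,0,0,0,0,10],[0,0,0,0,0,0,10]]]' 40 >/dev/null
python3 go.py 488 367 11
```

```text
t 15.18 at [488.2 367.7  12.7] delta cm [ 0.01 -0.07  0.17] rot [-0.002  0.001 -0.006] open 85.1 F [0.8 0.3 0.3]
t 15.93 at [488.5 368.   13.5] delta cm [ 0.03 -0.11  0.25] rot [-0.001  0.002 -0.006] open 20.2 F [ 0.1 -0.3  0.9]
```

```bash
python3 -m pendant '[[[0,0,-0.7,0,0,0,10],[0,0,-1.5,0,0,0,10],[0,0,-3,0,0,0,10],[0,0,-3,0,0,0,10],[0,0,-2,0,0,0,10]]]' >/dev/null
python3 go.py 558.5 -176 110
python3 - <<'E'
from h import *
a=bot.camera("scene");cv2.imwrite("pics/s4.png",cv2.resize(a[130:330,400:600,::-1],None,fx=2.5,fy=2.5))
E
```

```text
t 16.35 at [485.3 365.7 113.9] delta cm [-17.85 -51.66   0.78] rot [-0.01  -0.006 -0.006] open 20.4 F [-0.2  0.2 -0.6]
```

View pics/s4.png

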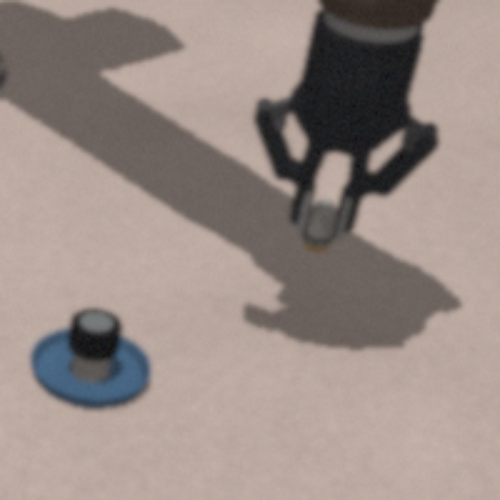

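The short lens is held upright at crop (320,220). Moving to the narrow cup.

```bash
python3 -m pendant '[[[-0.5,-1.5,0,0,0,0,10],[-1,-2.9,0,0,0,0,10],[-1,-2.9,0,0,0,0,10],[-1,-2.9,0,0,0,0,10],[-1,-2.9,0,0,0,0,10]]]' >/dev/null
python3 -m pendant '[[[-1,-2.9,0,0,0,0,10],[-1,-2.9,0,0,0,0,10],[-1,-2.9,0,0,0,0,10],[-1,-2.9,0,0,0,0,10],[-1,-2.9,0,0,0,0,10]]]' >/dev/null
python3 go.py 558.5 -176 110
python3 -m pendant '[[[-1,-2.9,0,0,0,0,10],[-1,-2.9,0,0,0,0,10],[-1,-2.9,0,0,0,0,10],[-1,-2.9,0,0,0,0,10],[-1,-2.9,0,0,0,0,10]]]' >/dev/null
python3 go.py 558.5 -176 110
```

```text
t 17.23 at [524.6  65.9 120.9] delta cm [ -7.9  -23.11   1.16] rot [-0.003 -0.     0.002] open 20.4 F [-0.  -0.4  0.5]
t 17.65 at [543.  -96.8 120.9] delta cm [-3.03 -7.48  1.11] rot [-0.004 -0.002  0.001] open 20.6 F [ 0.1  0.6 -0.1]
```

```bash
python3 -m pendant '[[[-0.7,-1.6,0.4,0,0,0,10],[-0.6,-1.2,0.5,0,0,0,10],[-0.4,-0.8,0.5,0,0,0,10],[-0.2,-0.4,0.5,0,0,0,10],[0,0,0,0,0,0,10]]]' >/dev/null
python3 -m pendant '[[[0,0,0,0,0,0,10]]]' >/dev/null
python3 go.py 558.5 -176 70
python3 - <<'E'
from h import *
bot.camera("top");bot.camera("scene")
for k,z in(("cup_wide",.004),("cup_middle",.004),("cup_narrow",.004)):
  for n in C:
    d=bot.masks_of(n,k)
    if d:
      v,u=np.nonzero(d[0]["pixels"]);p,_=fit(k,z,{n:(u.mean(),v.mean())});print(k,n,round(d[0]["confidence"],2),(p*1e3).round(1),len(u),sil(n,k,*p,z)[1])
E
```

```text
t 18.15 at [ 550.9 -150.    99.7] delta cm [-1.28 -2.38  2.98] rot [-0.006 -0.004 -0.008] open 20.0 F [-0.3  0.3 -1.2]
cup_wide scene 0.94 [ 488.5 -158.4] 564 495.4375
cup_middle scene 0.97 [ 644.8 -188.6] 525 470.5
cup_narrow scene 0.69 [ 566.2 -172.2] 330 273.3125
```

```bash
sed -i 's/"cup_narrow":\[/&(0,24),/;s/"cup_middle":\[/&(0,29),/;s/"cup_wide":\[/&(0,35),/' h.py
python3 - <<'E'
from h import *
for k,o in (("cup_narrow",{"top":(388.5,205.6),"scene":(248.6,267.5)}),("cup_middle",{"top":(394.3,172.3),"scene":(231,291.9)})):
    for q in (o,{"top":o["top"]},{"scene":o["scene"]}):
        p,r=fit(k,.004,q);print(k,list(q),(p*1e3).round(1),[round(sil(n,k,*p,.004)[1]) for n in q])
d=bot.masks_of("scene","cup_wide");v,u=np.nonzero(d[0]["pixels"]);print((fit("cup_wide",.004,{"scene":(u.mean(),v.mean())})[0]*1e3).round(1))
E
```

```text
cup_narrow ['top', 'scene'] [ 558.  -175.9] [346, 365]
cup_narrow ['top'] [ 558.2 -177.2] [346]
cup_narrow ['scene'] [ 558.1 -174.9] [368]
cup_middle ['top', 'scene'] [ 638.6 -191.6] [491, 592]
cup_middle ['top'] [ 639.2 -193.1] [491]
cup_middle ['scene'] [ 638.4 -190.6] [592]
[ 481.3 -160.2]
```

The refined cup centres agree between cameras and with the 80 mm spacing: narrow (558,-176), middle (638,-191.5), wide (480.5,-160.5). Lowering the short lens now.

```bash
python3 -m pendant '[[[-0.7,-1.2,0.6,0,0,0,10],[-0.5,-1,0.8,0,0,0,10],[0,0,0.8,0,0,0,10],[0,0,0,0,0,0,10],[0,0,0,0,0,0,10]]]' >/dev/null
python3 go.py 558 -176 40
```

```text
t 19.02 at [ 559.5 -176.4   75.8] delta cm [0.14 0.03 3.58] rot [-0.006 -0.003 -0.007] open 20.9 F [0.4 0.7 0.1]
```

```bash
python3 -m pendant '[[[0.1,0,1,-0.006,0,-0.007,10],[0,0,1.4,0,0,0,10],[0,0,0.8,0,0,0,10],[0,0,0,0,0,0,10],[0,0,0,0,0,0,10]]]' >/dev/null
python3 go.py 558 -176 20
```

```text
t 19.43 at [ 557.5 -175.7   40.5] delta cm [-0.07 -0.02  2.05] rot [ 0.002 -0.004  0.001] open 20.5 F [-0.5  0.5 -1.1]
```

```bash
python3 -m pendant '[[[-0.05,0,0.8,0,0,0,10],[0,0,0.7,0,0,0,10],[0,0,0.2,0,0,0,10],[0,0,0,0,0,0,10],[0,0,0,0,0,0,10]]]' >/dev/null
python3 go.py 558 -176 20
```

```text
t 19.85 at [ 558.4 -175.5   22.8] delta cm [ 0.03 -0.05  0.28] rot [ 0.002 -0.003  0.002] open 20.5 F [-0.1  1.  -1.6]
```

```bash
python3 -m pendant '[[[0,-0.05,0.25,0,0,0,10],[0,0,0.05,0,0,0,10],[0,0,0,0,0,0,10]]]' >/dev/null
python3 go.py 558 -176 19.5
```

```text
t 20.1 at [ 558.7 -176.1   20.2] delta cm [ 0.07 -0.    0.07] rot [ 0.002 -0.002  0.002] open 20.4 F [-0.4  0.  -0.1]
```

```bash
python3 -m pendant '[[[0,0,0.05,0,0,0,10],[0,0,0,0,0,0,30],[0,0,0,0,0,0,45],[0,0,0,0,0,0,60],[0,0,0,0,0,0,60]]]' >/dev/null
python3 go.py 558 -176 19.5
python3 -m pendant '[[[0,0,-0.8,0,0,0,80],[0,0,-2,0,0,0,100],[0,0,-3,0,0,0,100],[0,0,-3,0,0,0,100],[0,0,-1,0,0,0,100]]]' >/dev/null
python3 go.py 487 -348 115
```

```text
t 20.52 at [ 559.2 -176.3   20.6] delta cm [0.13 0.01 0.11] rot [ 0.002 -0.001  0.002] open 51.4 F [ 0.3 -0.4 -0. ]
t 20.93 at [ 556.8 -175.8  120.6] delta cm [  3.6  -18.23   0.54] rot [ 0.002 -0.007  0.002] open 85.3 F [0.3 0.3 1.3]
```

```bash
python3 -m pendant '[[[0.3,-1.5,0,0,0,0,100],[0.5,-2.6,0,0,0,0,100],[0.6,-3,0,0,0,0,100],[0.6,-3,0,0,0,0,100],[0.6,-3,0,0,0,0,100]]]' >/dev/null
python3 -m pendant '[[[0.5,-2.4,0,0,0,0,100],[0.2,-1,0,0,0,0,100],[0,0,0,0,0,0,100],[0,0,0,0,0,0,100]]]' >/dev/null
python3 go.py 487 -348 70
python3 - <<'E'
from h import *
a=bot.camera("scene");cv2.imwrite("pics/s5.png",cv2.resize(a[130:330,130:350,::-1],None,fx=2.5,fy=2.5))
E
```

```text
t 21.68 at [ 493.9 -337.6  129.3] delta cm [ 0.51 -1.15  5.93] rot [0.    0.004 0.005] open 85.6 F [ 0.7 -0.5  0.1]
```

View pics/s5.png

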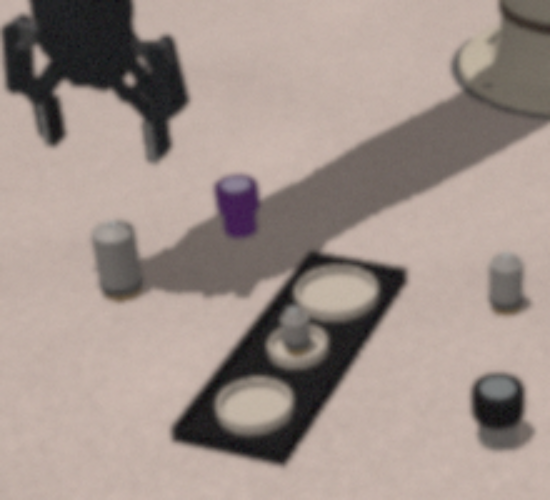

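The short lens stands centred in the narrow cup at crop (297,330), and the long lens is upright at (117,258). Lowering onto the long lens.

```bash
python3 -m pendant '[[[0.3,-0.6,1,0,0,0,100],[0.2,-0.5,2,0,0,0,100],[0,0,1.5,0,0,0,100],[0,0,0.5,0,0,0,100],[0,0,0,0,0,0,100]]]' >/dev/null
python3 -m pendant '[[[0,0,0,0,0,0,100]]]' >/dev/null
python3 go.py 487 -348 28
```

```text
t 22.23 at [ 489.3 -342.5   75.8] delta cm [ 0.15 -0.59  4.78] rot [0.001 0.004 0.014] open 85.3 F [-0.8 -0.4 -0.1]
```

```bash
python3 -m pendant '[[[0.15,-0.55,0.6,0,0,0.012,100],[0,0,1.6,0,0,0,100],[0,0,1.4,0,0,0,100],[0,0,0.5,0,0,0,100],[0,0,0,0,0,0,100]]]' >/dev/null
python3 -m pendant '[[[0,0,0,0,0,0,100]]]' >/dev/null
python3 go.py 487 -348 28
```

```text
t 22.73 at [ 489.  -348.9   36.6] delta cm [0.22 0.05 0.86] rot [-0.001  0.009  0.001] open 85.3 F [-0.6 -0.4  0.8]
```

```bash
python3 -m pendant '[[[0.2,0.05,0.6,0,0.008,0,100],[0,0,0.1,0,0,0,100],[0,0,0,0,0,0,100],[0,0,0,0,0,0,100]]]' >/dev/null
python3 go.py 487 -348 28
python3 -m pendant '[[[0,0,0,0,0,0,60],[0,0,0,0,0,0,45],[0,0,0,0,0,0,30],[0,0,0,0,0,0,25],[0,0,0,0,0,0,25]]]' 50 >/dev/null
python3 -m pendant '[[[0,0,0,0,0,0,25],[0,0,0,0,0,0,25],[0,0,0,0,0,0,25],[0,0,0,0,0,0,25]]]' 50 >/dev/null
python3 go.py 487 -348 28
```

```text
t 23.07 at [ 487.9 -348.8   31.4] delta cm [0.1  0.06 0.34] rot [-0.003  0.003  0.001] open 85.6 F [-0.5  0.3  0.5]
t 23.82 at [ 488.4 -349.2   32.7] delta cm [0.16 0.09 0.47] rot [-0.004  0.005  0.001] open 34.5 F [0.6 0.5 0.3]
```

```bash
python3 -m pendant '[[[0,0,-0.7,0,0,0,25],[0,0,-1.5,0,0,0,25],[0,0,-3,0,0,0,25],[0,0,-2.5,0,0,0,25],[0,0,-0.5,0,0,0,25]]]' >/dev/null
python3 go.py 480.5 -160.5 90
python3 -m pendant '[[[-0.2,1.2,0,0,0,0,25],[-0.4,2.5,0,0,0,0,25],[-0.4,2.8,0,0,0,0,25],[-0.4,2.8,0,0,0,0,25],[-0.4,2.8,0,0,0,0,25]]]' >/dev/null
python3 -m pendant '[[[-0.3,2.4,0,0,0,0,25],[-0.3,1.5,0,0,0,0,25],[0,0.5,0,0,0,0,25],[0,0,0,0,0,0,25],[0,0,0,0,0,0,25]]]' >/dev/null
python3 go.py 480.5 -160.5 90
```

```text
t 24.23 at [ 485.9 -347.2  115. ] delta cm [ 4.07 18.23  2.51] rot [-0.    -0.002  0.001] open 34.7 F [-0.1  0.2 -1. ]
t 25.07 at [ 541.6 -178.8  107.5] delta cm [6.33 0.62 1.8 ] rot [ 0.001 -0.008 -0.001] open 34.7 F [ 0.2  0.1 -2. ]
```

I entered the x sign wrong, but the lens base at about 75 mm cleared everything. Correcting it.

```bash
python3 -m pendant '[[[1,0.1,0,0,0,0,25],[2,0.2,0,0,0,0,25],[2,0.2,0,0,0,0,25],[1,0.1,0,0,0,0,25],[0.2,0,0,0,0,0,25]]]' >/dev/null
python3 -m pendant '[[[0,0,0,0,0,0,25],[0,0,0,0,0,0,25]]]' >/dev/null
python3 go.py 480.5 -160.5 70
```

```text
t 25.65 at [ 477.5 -165.4  104.9] delta cm [-0.23  0.54  3.49] rot [ 0.    -0.011 -0.007] open 34.8 F [ 0.   0.1 -1.4]
```

```bash
python3 -m pendant '[[[-0.2,0.45,0.7,0,-0.01,-0.007,25],[0,0,1.4,0,0,0,25],[0,0,1,0,0,0,25],[0,0,0.2,0,0,0,25],[0,0,0,0,0,0,25]]]' >/dev/null
python3 -m pendant '[[[0,0,0,0,0,0,25]]]' >/dev/null
python3 go.py 480.5 -160.5 39.5
```

```text
t 26.15 at [ 483.  -162.2   68.5] delta cm [0.29 0.12 2.9 ] rot [ 0.     0.001 -0.   ] open 34.8 F [ 0.1 -0.  -0.9]
```

```bash
python3 -m pendant '[[[0.25,0.1,0.7,0,0,0,25],[0,0,1.2,0,0,0,25],[0,0,0.4,0,0,0,25],[0,0,0,0,0,0,25],[0,0,0,0,0,0,25]]]' >/dev/null
python3 -m pendant '[[[0,0,0,0,0,0,25]]]' >/dev/null
python3 go.py 480.5 -160.5 39
```

```text
t 26.65 at [ 481.1 -160.6   43.6] delta cm [ 0.06 -0.01  0.46] rot [0.    0.002 0.   ] open 34.5 F [ 0.9 -0.6 -1. ]
```

```bash
python3 -m pendant '[[[0.05,0,0.4,0,0,0,25],[0,0,0.05,0,0,0,25],[0,0,0,0,0,0,25]]]' >/dev/null
python3 go.py 480.5 -160.5 38.7
```

```text
t 26.9 at [ 481.  -160.7   39.4] delta cm [0.05 0.01 0.07] rot [0.    0.003 0.   ] open 35.1 F [ 0.7 -0.2 -1.7]
```

```bash
python3 -m pendant '[[[0,0,0.05,0,0,0,25],[0,0,0,0,0,0,45],[0,0,0,0,0,0,60],[0,0,0,0,0,0,80],[0,0,0,0,0,0,100]]]' >/dev/null
python3 go.py 480.5 -160.5 38.7
python3 -m pendant '[[[0,0,-0.8,0,0,0,100],[0,0,-2,0,0,0,100],[0,0,-3,0,0,0,100],[0,0,-2.5,0,0,0,100],[0,0,0,0,0,0,100]]]' >/dev/null
python3 go.py 472 -16.3 110
python3 -m pendant '[[[0.3,1,0,0,0,0,100],[0.6,2.4,0,0,0,0,100],[0.7,2.8,0,0,0,0,100],[0.7,2.8,0,0,0,0,100],[0.6,2.4,0,0,0,0,100]]]' >/dev/null
python3 -m pendant '[[[0.4,1.5,0,0,0,0,100],[0.2,0.6,0,0,0,0,100],[0,0,0,0,0,0,100],[0,0,0,0,0,0,100]]]' >/dev/null
python3 go.py 472 -16.3 70
python3 - <<'E'
from h import *
a=bot.camera("scene");cv2.imwrite("pics/s6.png",cv2.resize(a[130:330,150:400,::-1],None,fx=2.5,fy=2.5))
E
```

```text
t 27.32 at [ 481.7 -160.9   39.9] delta cm [0.13 0.01 0.12] rot [-0.     0.005  0.   ] open 73.1 F [ 0.1 -0.5 -0.6]
t 27.73 at [ 480.1 -160.4  127.2] delta cm [ 3.54 13.99  1.71] rot [0.    0.002 0.   ] open 85.8 F [ 0.5 -0.2  0.5]
t 28.48 at [469.2 -12.6 126.2] delta cm [-0.33 -0.31  5.62] rot [-0.     0.003 -0.002] open 85.3 F [-0.1 -0.9  0.1]
```

View pics/s6.png

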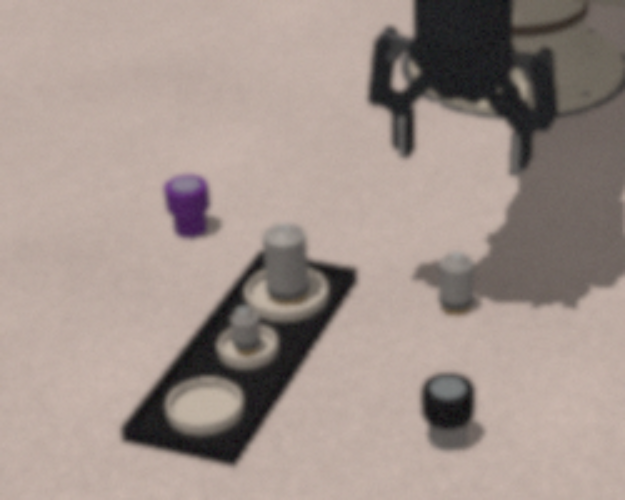

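The long lens stands in the wide cup at crop (287,265), and the short lens is in the narrow cup at (246,330). The gripper is above the medium lens at (456,282).

```bash
python3 -m pendant '[[[-0.3,-0.3,1,0,0,0,100],[0,0,2.2,0,0,0,100],[0,0,2.2,0,0,0,100],[0,0,1,0,0,0,100],[0,0,0.3,0,0,0,100]]]' >/dev/null
python3 -m pendant '[[[0,0,0,0,0,0,100],[0,0,0,0,0,0,100]]]' >/dev/null
python3 go.py 472 -16.3 17
```

```text
t 29.12 at [472.7 -22.6  54.5] delta cm [0.2  0.6  3.75] rot [-0.001  0.003 -0.009] open 85.2 F [ 0.6 -0.1  0.3]
```

```bash
python3 -m pendant '[[[0.15,0.5,0.6,0,0,-0.009,100],[0,0,1.2,0,0,0,100],[0,0,1,0,0,0,100],[0,0,0.3,0,0,0,100],[0,0,0,0,0,0,100]]]' >/dev/null
python3 -m pendant '[[[0,0,0,0,0,0,100]]]' >/dev/null
python3 go.py 472 -16.3 17
```

```text
t 29.62 at [473.7 -17.   22.5] delta cm [0.19 0.04 0.55] rot [-0.     0.006  0.001] open 85.6 F [-0.7 -0.7  1. ]
```

```bash
python3 -m pendant '[[[0.18,0.04,0.35,0,0.004,0,100],[0,0,0.05,0,0,0,100],[0,0,0,0,0,0,100]]]' >/dev/null
python3 go.py 472 -16.3 19
python3 -m pendant '[[[0,0,0,0,0,0,60],[0,0,0,0,0,0,45],[0,0,0,0,0,0,30],[0,0,0,0,0,0,20],[0,0,0,0,0,0,20]]]' 45 >/dev/null
python3 -m pendant '[[[0,0,0,0,0,0,20],[0,0,0,0,0,0,20],[0,0,0,0,0,0,20],[0,0,0,0,0,0,20]]]' 45 >/dev/null
python3 go.py 472 -16.3 19
python3 -m pendant '[[[0,0,-0.7,0,0,0,20],[0,0,-1.5,0,0,0,20],[0,0,-3,0,0,0,20],[0,0,-3,0,0,0,20],[0,0,-1.5,0,0,0,20]]]' >/dev/null
python3 go.py 638.5 -191.5 110
```

```text
t 29.87 at [472.2 -16.2  18.6] delta cm [ 0.01 -0.02 -0.04] rot [-0.     0.002  0.001] open 85.4 F [-0.6 -0.1 -0.3]
t 30.62 at [472.8 -16.2  19.5] delta cm [ 0.08 -0.02  0.05] rot [-0.     0.004  0.001] open 27.4 F [0.7 0.5 0.1]
t 31.03 at [468.9 -16.  116.8] delta cm [-19.99 -14.     0.6 ] rot [-0.002 -0.006  0.001] open 27.7 F [ 1.2  0.9 -0.1]
```

```bash
python3 -m pendant '[[[-1,-0.7,0,0,0,0,20],[-2,-1.4,0,0,0,0,20],[-2.4,-1.7,0,0,0,0,20],[-2.4,-1.7,0,0,0,0,20],[-2.4,-1.7,0,0,0,0,20]]]' >/dev/null
python3 -m pendant '[[[-2.4,-1.7,0,0,0,0,20],[-2.4,-1.7,0,0,0,0,20],[-2,-1.3,0,0,0,0,20],[-1,-0.7,0,0,0,0,20],[-0.4,-0.2,0,0,0,0,20]]]' >/dev/null
python3 -m pendant '[[[0,0,0,0,0,0,20],[0,0,0,0,0,0,20]]]' >/dev/null
python3 go.py 638.5 -191.5 70
```

```text
t 32.03 at [ 635.5 -189.9  114. ] delta cm [-0.34 -0.1   4.4 ] rot [-0.001 -0.003  0.002] open 27.5 F [-0.4 -0.7 -1.6]
```

```bash
python3 -m pendant '[[[-0.2,-0.1,1,0,0,0,20],[0,0,1.8,0,0,0,20],[0,0,1.2,0,0,0,20],[0,0,0.5,0,0,0,20],[0,0,0,0,0,0,20]]]' >/dev/null
python3 -m pendant '[[[0,0,0,0,0,0,20]]]' >/dev/null
python3 go.py 638.5 -191.5 45
```

```text
t 32.53 at [ 635.1 -188.2   65.8] delta cm [-0.4  -0.26  2.08] rot [-0.    -0.004  0.005] open 27.8 F [-0.7  0.3  0.2]
```

```bash
python3 -m pendant '[[[-0.35,-0.25,0.6,0,0,0,20],[0,0,1,0,0,0,20],[0,0,0.6,0,0,0,20],[0,0,0.3,0,0,0,20],[0,0,0,0,0,0,20]]]' >/dev/null
python3 -m pendant '[[[0,0,0,0,0,0,20]]]' >/dev/null
python3 go.py 638.5 -191.5 26
```

```text
t 33.03 at [ 639.  -191.5   40.1] delta cm [ 0.05 -0.01  1.41] rot [-0.001 -0.001  0.006] open 27.8 F [-0.5  0.2 -1.1]
```

```bash
python3 -m pendant '[[[0,0,0.6,0,0,0,20],[0,0,0.5,0,0,0,20],[0,0,0.1,0,0,0,20],[0,0,0,0,0,0,20],[0,0,0,0,0,0,20]]]' >/dev/null
python3 go.py 638.5 -191.5 25.5
```

```text
t 33.45 at [ 639.2 -191.6   27.3] delta cm [ 0.07 -0.    0.18] rot [-0.001 -0.     0.006] open 27.1 F [-1.3  0.2 -1.1]
```

```bash
python3 -m pendant '[[[0,0,0.15,0,0,0,20],[0,0,0,0,0,0,20],[0,0,0,0,0,0,40],[0,0,0,0,0,0,60],[0,0,0,0,0,0,80]]]' >/dev/null
python3 go.py 638.5 -191.5 25.5
python3 -m pendant '[[[0,0,0,0,0,0,90],[0,0,-0.8,0,0,0,90],[0,0,-2,0,0,0,90],[0,0,-3,0,0,0,90],[0,0,-3,0,0,0,90]]]' >/dev/null
python3 -m pendant '[[[0,0,-2,0,0,0,90],[2,-2,-1,0,0,0,90],[3,-3,0,0,0,0,90],[3,-3,0,0,0,0,90],[1,-1,0,0,0,0,90]]]' >/dev/null
python3 go.py 638.5 -191.5 25.5
python3 - <<'E'
from h import *
a=bot.camera("scene");cv2.imwrite("pics/s7.png",cv2.resize(a[180:330,150:540,::-1],None,fx=2,fy=2));bot.camera("top")
for k,z in (("lens_short",.006),("lens_medium",.006),("lens_long",.006),("eyepiece_case",.003),("eyepiece_bench",0)):
  for n in C:
    for d in bot.masks_of(n,k)[:4]:
      v,u=np.nonzero(d["pixels"]);p,_=fit(k if k[0]=="l" else "eyepiece",z,{n:(u.mean(),v.mean())});print(k,n,round(d["confidence"],2),(p*1e3).round(1))
E
```

```text
t 33.87 at [ 639.7 -191.7   26.6] delta cm [ 0.12 -0.    0.11] rot [-0.001  0.001  0.006] open 57.1 F [-0.3 -0.6  0.7]
t 34.7 at [ 533.7 -262.9  154.7] delta cm [-8.98  8.92 12.94] rot [-0.002  0.004  0.012] open 76.9 F [-0.8  0.7 -0.6]
lens_short top 0.45 [ 559.6 -177.9]
lens_short scene 0.45 [ 560.4 -175.7]
lens_medium top 0.7 [ 639.5 -191.8]
lens_medium scene 0.55 [ 638.8 -190.7]
lens_long top 0.6 [ 477.8 -161.9]
lens_long top 0.51 [ 636.9 -191.1]
lens_long scene 0.87 [ 481.6 -158.9]
eyepiece_case top 0.84 [539.2 198.8]
eyepiece_case scene 0.84 [540.4 200.7]
eyepiece_case scene 0.74 [ 386.8 -268.6]
eyepiece_bench top 0.55 [643.1  -3.2]
eyepiece_bench top 0.31 [ 556.  -176.2]
eyepiece_bench scene 0.59 [644.3  -2.4]
```

View pics/s7.png

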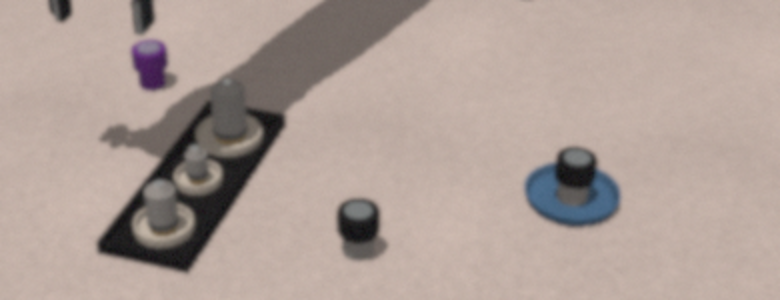

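All the optics are upright and within a few millimetres of their targets, and the gripper is clear. Handing in.

```bash
python3 -c "
from workcell import bot
print(bot.job_done())"
```

```text
the job is handed in; nothing more can be done
None
```

I handed the job in at about 35 s of robot time; no verdict is reported. The eyepiece from the case now stands in the dish. The short, medium and long objectives stand in the narrow, middle and wide cups.

**Final checks:** All five optics look upright in the last picture. Both cameras put each objective and the case's eyepiece within about 3 mm of its target centre. The bench eyepiece is within about 1–2 mm of where it started. The gripper is well clear of everything.

**Disagreements:**
- The two cameras differ by up to 5 mm on the long lens, but both place it well inside its 18.5 mm tolerance.
- The networks also gave two stray detections: "lens_long" on the medium lens, and "eyepiece_bench" (low confidence) on the short lens.

**Mishaps along the way:**
- My first grip on the case's eyepiece was too high and off-centre, so I opened the gripper and gripped it again.
- Joint 6 ran into its range limit while carrying that eyepiece, so I turned the tool half round and carried on.
- One wrong-sign move carried the long lens about 6 cm off course, high enough to touch nothing.

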